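Take the next sanding block from the roller lane and seat it in the cradle

TASK

Take the front sanding block, the one resting against the front stop, out of the sloped roller lane under the little shelf, and let the two blocks behind it roll down until the next one rests against the stop. Seat the block you took flat and square on the floor of the wooden cradle's pocket, cork side up, and let go. Leave the other two blocks in the lane and do not disturb the tape roll or the jar on the shelf.

Things in the scene. Friction and masses are not known exactly. Their poses are not given: they have to be found in the camera images.
- rack: Fixed plywood and aluminium bench rack: a lane of grey rollers sloping 20 degrees down to its front (-x) under a level shelf. Origin on the worktop, below where the roller plane meets the inner face of the front stop; x level to the back, y left, z up. The roller plane is 45 mm over the worktop at x = 0, rising to x = 270. Uprights 16 x 12 mm at x = 115 and 262, y = 39 either side
- stop_top (a point): Middle of the top edge of the aluminium front stop, inner face. The stop is 6 mm thick, 64 mm wide and stands 14 mm above the roller plane. The lane's side plates (27 to 32 mm either side of the middle) stand only 5 mm above the rollers, so fingers can hold the block by its sides above them
- shelf_edge (a point): Middle of the lower front edge of the rack's plywood shelf (120 mm wide, 8 mm thick, reaching 235 mm back), 185 mm above the worktop. It overhangs the lane so that a hand coming straight down on the front block hits it: come in leaning toward the rack's front by 25 to 45 degrees
- lane_front (a point): Where the centre of the underside of the front block lies in the lane: on the roller plane in the middle of the lane, 46 mm up the slope from the front stop
- lane_second (a point): The same for the second block, 138 mm up the slope from the front stop. The free-running rollers let the blocks behind follow by themselves within about 1 s once the front block has been lifted more than 28 mm off the rollers
- block_1: Front (lowest) sanding block in the roller lane: a plain rectangular block, cork above and dark abrasive paper round the rest, 48 mm wide (its own x; the solid body is 46), 92 mm long (its own y), 28 mm high, 60 g give or take. Origin: centre of the underside. At the start it lies on the slope, its y axis along the lane pointing down the slope, its z axis square to the rollers
- block_2: Middle sanding block in the roller lane: a plain rectangular block, cork above and dark abrasive paper round the rest, 48 mm wide (its own x; the solid body is 46), 92 mm long (its own y), 28 mm high, 60 g give or take. Origin: centre of the underside. At the start it lies on the slope, its y axis along the lane pointing down the slope, its z axis square to the rollers
- block_3: Rear (highest) sanding block in the roller lane: a plain rectangular block, cork above and dark abrasive paper round the rest, 48 mm wide (its own x; the solid body is 46), 92 mm long (its own y), 28 mm high, 60 g give or take. Origin: centre of the underside. At the start it lies on the slope, its y axis along the lane pointing down the slope, its z axis square to the rollers
- cradle: Fixed light wooden cradle, base 124 (its x) x 80 mm (its y), 10 mm thick, with a pocket for one block. Origin: centre of the underside, on the worktop; z up. Pocket 96 mm along x, 52 along y; walls straight for 6 mm above its floor, then flared 45 degrees to about 12 mm. Both long walls are open for 52 mm in the middle, down to the floor, for fingers holding the block across its width
- pocket (a point): Centre of the pocket's floor, 10 mm above the worktop, where the centre of the block's underside belongs (block y axis along cradle x, either way round). Drawers and knobs of the fixed chest behind the work jut out to about x = 0.58 m near y = -0.05 m: carry the block past in front of them, nearer the robot
- tape: Loose roll of paper tape lying flat, 93 mm across, 24 mm high, origin at the centre of its underside; a bystander that may stand on either side of the cradle
- jar: Loose pigment jar, 44 mm across, 65 mm high, standing on the rack's shelf; origin at the centre of its underside; a bystander
Mind the look-alikes: they are no part of the job. What is shaped like the block_1 but turquoise is not meant.

How it is judged:
By the outcome, as a careful person would: the job done as asked, in the order asked, and still so for the second after the job is handed in, with the robot touching nothing.
It also fails if it takes over 42 s, if anything falls off the work surface, if the arm or the gripper's body presses on something with over 40 N, if the wrist force passes 120 N, or if a joint passes its speed limit or range.

ROBOT

A 6-joint arm with a two-finger parallel gripper is mounted at the origin on a cart in front of the work surface, level with it; the furniture and walls round the work are solid. World frame = base frame: x ahead of the robot, y to its left, z up, the work surface at z = 0. Lengths are in m, angles in rad, forces in N, time in s.
With the tool pointing down it reaches from about 0.35 to 0.775 m from the base axis. Payload 5.5 kg.
Tool frame: the origin (TCP) lies at the very end of the fingers, on their centre line; the grasp point (between the pads) lies env.hold_point_z behind it (env.hold_point_z is the distance from the TCP to the grasp point, in m); z points along the fingers, y is the line along which they close (so a half turn about z gives the same grasp; the last joint's range is limited). The gripper opens to 85 mm and grips with 20 to 120 N. Pads are 22 mm wide; open, the fingers measure 114 mm over their backs; the gripper's body (76 mm by 85 mm) begins 54 mm behind the grasp point. The pads swing forward as they close: fully open they stand 13 mm farther back than shut.
Start: joints at [-1.441, 0.313, 0.046, 1.304, 0, 1.431], TCP at [0.153, -0.554, 0.198] pointing down, gripper open.
Joint ranges: [-2.76, 2.76], [-0.86, 1.69], [-1.03, 1.26], [-2.2, 2.34], [-1.47, 1.5], [-3.14, 3.14]. Speed limits (rad/s): [2.57, 2.57, 3.14, 3.14, 3.14, 3.14].

INTERFACE

Orientations are given as a unit quaternion [w, x, y, z].
In Python, from workcell import env gives the robot as it stands.
- The arm moves only by the tool carry_out, never from a script. Its argument "steps" is a list of rows, each a list of 3 entries, a list of its own where there are three numbers: the turn, a rotation vector about the tool's x, y, z in degrees, then the shift along the tool's x, y, z in cm, then the closure in counts, from 0 (fully open) to 255 (shut). A call has exactly 8 rows; each row is the pose to reach, as a shift and turn from the pose commanded when the call began, along the tool's axes at that moment; what a row does not reach only later rows make up. A row lasts 1/8 s, in which the tool goes at most 62.5 mm and 10.7 degrees, less where a joint would pass 70% of its speed; a pose out of reach is approached as far as the arm can. A call with a gripper value outside its range is refused whole. The fingers move at their own pace and stop on an object; "force" is the grip in N (left out, the last holds). Time passes only in rows, so rows that repeat a pose let the fingers close, or fill a call up. It gives the time, the measured TCP pose, the force, the opening and the grip force at its end, in the units of the state.
- env.get_state(): the state, without advancing time (a new reading comes with each control period).
- env.read_camera(name): name is "scene" or "top" or "wrist"; returns (picture, depth): 384x512x3 uint8, red, green, blue; 384x512 float32, m along the optical axis (not along the pixel's ray), 0 where there is no reading.
- env.get_calibration(name): a dict with "fx", "fy", "cx", "cy" (pixels), "origin" and "orientation" of the camera in the world. Camera axes: x right, y up, looking along -z (the intrinsics and any distortion apply to the point x, -y, -z); pixel columns grow to the right and rows downward; lengths in m; the calibration is good to about 2 mm. A picture is of the moment at which its call begins: read the wrist's pose just before it. get_calibration takes no time and is no camera call; for the wrist camera it gives the pose at the moment of the call.
- env.hand_in(): hands the job in; it is judged then, once.
The state is a dict: "clock": time; "joint_pos": joint angles; "qvel": joint speeds; "tau": joint torques, N m; "tcp_pos": TCP position; "orientation": TCP orientation; "wrist_force": force on the tool from outside, world axes, zero at the start; "ft_torque": the same for the moment, N m; "finger_gap": finger opening in m; "grip_force": force on a finger pad.
Only numpy, scipy, OpenCV 4.12 (cv2) and the standard library are available. Lean on these libraries where they do the work, as an engineer would, in place of code of your own. Each camera call takes 0.05 s, during which the arm holds its last target. There are 200 camera calls.

## Working session

There is one attempt and no reset: what is moved stays moved. The work goes in short steps, Python scripts to look and compute and a tool call to move; the robot and the scene stay as the last step left them, time stands still between calls to the robot, and variables do not carry over. Pictures are saved under pics/ and viewed, at most 10 in all, crops included, and the job is handed in when it is done.

Besides the shell and the picture viewer there is one more tool, called after "Call:" by a JSON object that holds its "api" and its "payload". carry_out: Moves the arm, as the interface text tells. Its arguments: {"type":"object","properties":{"steps":{"type":"array","items":{"type":"array"}},"force":{"type":"number"}},"required":["steps"]}

```bash
mkdir -p pics; ls; cat > h.py <<'E'
import numpy as np, cv2
from scipy.spatial.transform import Rotation as R
from workcell import env
def q2R(q): return R.from_quat([q[1],q[2],q[3],q[0]])
def cloud(d,c):
    h,w=d.shape; u,v=np.meshgrid(np.arange(w),np.arange(h))
    p=np.stack([(u-c['cx'])/c['fx']*d,-(v-c['cy'])/c['fy']*d,-d],-1)
    return p@q2R(c['orientation']).as_matrix().T+np.array(c['origin'])
E
python3 - <<'E'
from h import *
print(env.hold_point_z, env.get_state())
for n in ("scene","top"):
    im,d=env.read_camera(n); c=env.get_calibration(n); print(n,c)
    cv2.imwrite(f"pics/{n}0.png",im[:,:,::-1]); np.savez(f"{n}0.npz",im=im,d=d,P=cloud(d,c))
E
```

```text
pics
0.0187 {'clock': 0.0, 'joint_pos': array([-1.44058581e+00,  3.14018214e-01,  4.49935575e-02,  1.30353807e+00,
        8.61922613e-07,  1.43120006e+00]), 'qvel': array([0.0023044 , 0.00033289, 0.00168965, 0.00039433, 0.00033125,
       0.00056676]), 'tau': array([-6.22047501e-04, -4.80627930e+01,  2.98532814e+01,  1.91851758e-02,
       -1.88406370e-04,  1.07788236e-05]), 'tcp_pos': array([ 0.15318629, -0.55366314,  0.1966047 ]), 'orientation': array([-8.83187331e-04,  9.90913943e-01,  1.34494525e-01,  4.57568533e-06]), 'wrist_force': array([-0.05036439, -0.39591394, -0.1354281 ]), 'ft_torque': array([-0.01811432, -0.0236326 ,  0.04169932]), 'grip_force': 0.0, 'finger_gap': 0.08522598544078688}
scene {'fx': 454.71800499264515, 'fy': 454.71800499264515, 'cx': 247.48161771724466, 'cy': 188.26177404736083, 'origin': array([-0.10242663,  0.86226772,  0.68816616]), 'orientation': array([-0.25591659, -0.15735878,  0.49578354,  0.81482734])}
top {'fx': 390.0171738544695, 'fy': 390.0171738544695, 'cx': 254.93470044335322, 'cy': 189.59646129588444, 'origin': array([ 0.44118239, -0.05339032,  1.2451382 ]), 'orientation': array([-0.70299589, -0.03793669,  0.01390064,  0.71004533])}
```

View pics/scene0.png

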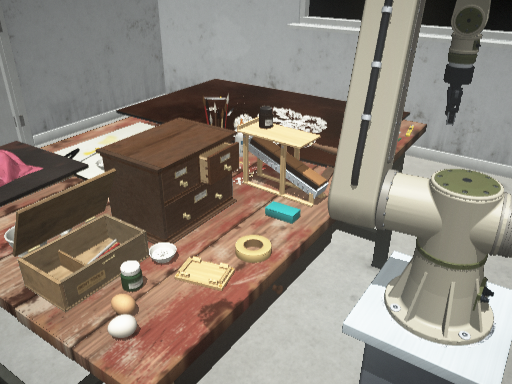

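View pics/top0.png

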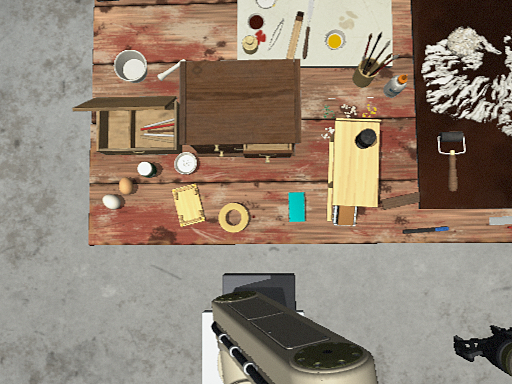

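Scene: rack at right (top view px ~(355,165), front block's cork at (347,215)), cradle at (188,205), tape (233,217), turquoise decoy (297,207). Next, fit the rack and cradle.

```bash
cat > fit.py <<'E'
from h import *
z=np.load("top0.npz"); P=z['P']; im=z['im'].astype(int)
def rect(m,name):
    p=P[m]; r=cv2.minAreaRect(p[:,:2].astype(np.float32)); print(name,len(p),"c",np.round(r[0],4),"size",np.round(r[1],4),"ang",round(r[2],2),"z",np.round(np.median(p[:,2]),4)); print(np.round(cv2.boxPoints(r),4).tolist()); return p
u,v=np.meshgrid(np.arange(512),np.arange(384))
box=lambda a,b,c,d:(u>=a)&(u<=b)&(v>=c)&(v<=d)
Z=P[...,2]
def big(m):
    n,l,s,_=cv2.connectedComponentsWithStats(m.astype(np.uint8)); return l==1+np.argmax(s[1:,4])
shelf=big(box(320,390,110,230)&(abs(Z-.193)<.006)); rect(shelf,"shelf")
rect(big(box(165,212,175,235)&(Z>.006)&(Z<.05)),"cradle")
rect(big(box(212,255,195,240)&(Z>.012)&(Z<.05)),"tape")
rect(big(box(285,308,185,225)&(Z>.012)&(Z<.05)),"teal")
print("jar",P[box(320,390,110,230)&(Z>.23)].mean(0), Z[box(320,390,110,230)].max())
# cork front region
for vv in range(200,230,2): print(vv,[ (uu,*np.round(P[vv,uu]*1000).astype(int),*im[vv,uu]) for uu in (338,343,347,351)])
# worktop
print("table z",np.median(Z[box(260,280,160,200)]), np.median(Z[box(100,160,215,235)]))
E
python3 fit.py
```

```text
shelf 3495 c [ 0.5883 -0.2896] size [0.121  0.2325] ang 87.01 z 0.1936
[[0.4690999984741211, -0.34389999508857727], [0.7013000249862671, -0.3560999929904938], [0.7075999975204468, -0.23520000278949738], [0.47540000081062317, -0.22310000658035278]]
cradle 950 c [0.4883 0.2043] size [0.1273 0.0805] ang 13.8 z 0.0117
[[0.41679999232292175, 0.2282000035047531], [0.4359999895095825, 0.15000000596046448], [0.5597000122070312, 0.18039999902248383], [0.5404999852180481, 0.25859999656677246]]
tape 511 c [0.446  0.0588] size [0.0912 0.0907] ang 44.62 z 0.0246
[[0.3817000091075897, 0.05909999832510948], [0.4453999996185303, -0.005499999970197678], [0.5103999972343445, 0.05860000103712082], [0.44670000672340393, 0.12319999933242798]]
teal 468 c [ 0.4769 -0.1384] size [0.0471 0.0906] ang 89.23 z 0.0279
[[0.43130001425743103, -0.16130000352859497], [0.5218999981880188, -0.16249999403953552], [0.5224999785423279, -0.11550000309944153], [0.4320000112056732, -0.11429999768733978]]
jar [ 0.62265631 -0.27627447  0.36528328] 1.2451381974374864
200 [(338, np.int64(488), np.int64(-240), np.int64(194), np.
[... 5130 characters left out ...]
.int64(-53), np.int64(1245), np.int64(168), np.int64(128), np.int64(99)), (347, np.int64(414), np.int64(-301), np.int64(2), np.int64(171), np.int64(130), np.int64(102)), (351, np.int64(414), np.int64(-313), np.int64(4), np.int64(135), np.int64(109), np.int64(87))]
228 [(338, np.int64(408), np.int64(-273), np.int64(1), np.int64(150), np.int64(108), np.int64(84)), (343, np.int64(408), np.int64(-288), np.int64(4), np.int64(150), np.int64(113), np.int64(90)), (347, np.int64(408), np.int64(-301), np.int64(-2), np.int64(145), np.int64(108), np.int64(78)), (351, np.int64(408), np.int64(-313), np.int64(1), np.int64(144), np.int64(90), np.int64(69))]
table z 0.000638431157657493 0.0006659615228643556
```

```bash
python3 - <<'E'
import cv2
a=cv2.imread("pics/top0.png"); s=cv2.imread("pics/scene0.png")
A=cv2.resize(a[110:235,315:395],None,fx=4.5,fy=4.5,interpolation=2)
B=cv2.resize(s[110:220,225:335],None,fx=4,fy=4,interpolation=2)
B=cv2.copyMakeBorder(B,0,A.shape[0]-B.shape[0],0,0,0)
cv2.imwrite("pics/crop0.png",cv2.hconcat([A,B])[:600,:800])
E
```

```text
(no output)
```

View pics/crop0.png

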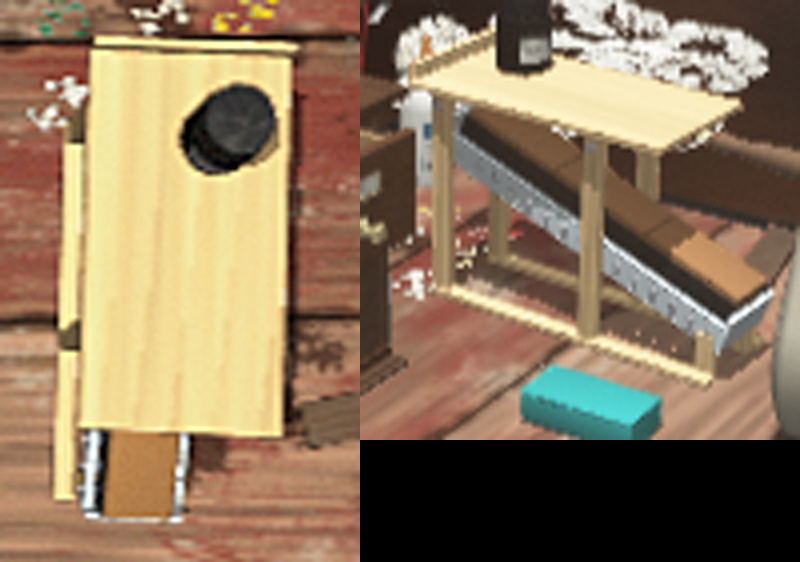

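```bash
cat >> h.py <<'E'
def cur():
    s=env.get_state(); return np.array(s['tcp_pos']), q2R(s['orientation']), s
def rows(p,Rt,fr=(1,)):
    """turn (deg) and shift (cm) in tool axes from the present pose to p,Rt"""
    p0,R0,s=cur(); dr=(R0.inv()*Rt).as_rotvec(degrees=True); dp=R0.inv().apply(np.array(p)-p0)*100
    for f in fr: print(f,np.round(dr*f,1).tolist(),np.round(dp*f,2).tolist())
def tool(yaw,tilt):
    """tool pointing down, x towards local -x, y local +y, hand leaning to local -x by tilt deg; yaw of local frame"""
    x=np.array([-np.cos(np.radians(tilt)),0,-np.sin(np.radians(tilt))]); z=np.array([np.sin(np.radians(tilt)),0,-np.cos(np.radians(tilt))])
    return R.from_euler('z',yaw,degrees=True)*R.from_matrix(np.stack([x,np.cross(z,x),z],1))
s20,c20=np.sin(np.radians(20)),np.cos(np.radians(20))
def lane(O,yaw,along,h,y=0):
    q=np.array([along*c20-h*s20, y, .045+along*s20+h*c20]); return R.from_euler('z',yaw,degrees=True).apply(q)+np.array([O[0],O[1],0])
E
python3 - <<'E'
from h import *
z=np.load("top0.npz"); P=z['P']; im=z['im'].astype(int)
u,v=np.meshgrid(np.arange(512),np.arange(384))
m=(u>335)&(u<358)&(v>206)&(v<224)&(im[...,0]>im[...,2]+45)&(P[...,2]>.065)&(P[...,2]<.11)
p=P[m]; print(m.sum(), p.mean(0), cv2.minAreaRect(p[:,:2].astype(np.float32)))
for vv in (208,212,216,220): q=P[vv][m[vv]]; print(q[:,0].mean(),q[0,1],q[-1,1])
print("O x from cork height", p[:,0].mean()-(p[:,2].mean()-.0748)/np.tan(np.radians(20)))
O=(.424,-.284); Rt=tool(-3,30); tgt=lane(O,-3,.046,.007)
pre=tgt-Rt.as_matrix()[:,2]*.09; print(tgt,pre)
rows(pre,Rt,np.arange(1,17)/16)
E
```

```text
264 [ 0.44871683 -0.28173211  0.08301238] ((0.4484134912490845, -0.28421610593795776), (0.05134252458810806, 0.04719178006052971), 89.32855987548828)
0.4690230747258647 -0.26058782048522816 -0.3058284076889866
0.45738297414714135 -0.2619655721617531 -0.30203717096029375
0.44565328992069075 -0.25982891168535427 -0.3033559395623531
0.43386169806134184 -0.25950823547569807 -0.3006179460057939
O x from cork height 0.42615348995568264
[ 0.46477576 -0.28613697  0.06731077] [ 0.41983743 -0.28378185  0.14525306]
0.0625 [-2.6, -0.4, -9.8] [2.06, -1.18, 0.32]
0.125 [-5.2, -0.9, -19.6] [4.11, -2.36, 0.65]
0.1875 [-7.9, -1.3, -29.3] [6.17, -3.54, 0.97]
0.25 [-10.5, -1.7, -39.1] [8.22, -4.72, 1.3]
0.3125 [-13.1, -2.2, -48.9] [10.28, -5.91, 1.62]
0.375 [-15.7, -2.6, -58.7] [12.33, -7.09, 1.94]
0.4375 [-18.4, -3.0, -68.5] [14.39, -8.27, 2.27]
0.5 [-21.0, -3.5, -78.3] [16.45, -9.45, 2.59]
0.5625 [-23.6, -3.9, -88.0] [18.5, -10.63, 2.92]
0.625 [-26.2, -4.3, -97.8] [20.56, -11.81, 3.24]
0.6875 [-28.8, -4.8, -107.6] [22.61, -12.99, 3.56]
0.75 [-31.5, -5.2, -117.4] [24.67, -14.17, 3.89]
0.8125 [-34.1, -5.6, -127.2] [26.73, -15.35, 4.21]
0.875 [-36.7, -6.1, -137.0] [28.78, -16.54, 4.53]
0.9375 [-39.3, -6.5, -146.7] [30.84, -17.72, 4.86]
1.0 [-41.9, -6.9, -156.5] [32.89, -18.9, 5.18]
```

Call:
{"api": "carry_out", "payload": {"steps": [[[-2.6,-0.4,-9.8],[2.06,-1.18,0.3],0],[[-5.2,-0.9,-19.6],[4.11,-2.36,0.5],0],[[-7.9,-1.3,-29.3],[6.17,-3.54,0.7],0],[[-10.5,-1.7,-39.1],[8.22,-4.72,0.8],0],[[-13.1,-2.2,-48.9],[10.28,-5.91,0.9],0],[[-15.7,-2.6,-58.7],[12.33,-7.09,1.0],0],[[-18.4,-3.0,-68.5],[14.39,-8.27,1.2],0],[[-21.0,-3.5,-78.3],[16.45,-9.45,1.4],0]]}}

```text
clock: 1.1
tcp_pos: [0.287, -0.4181, 0.183]
orientation: [0.171, 0.666, 0.726, -0.005]
wrist_force: [0.0, 0.4, 1.1]
finger_gap: 0.0856
grip_force: 0.0
```

```bash
python3 - <<'E'
from h import *
print(cur()[2]['joint_pos'].round(3))
O=(.425,-.284); Rt=tool(-3,30); tgt=lane(O,-3,.046,.007)
rows(tgt-Rt.as_matrix()[:,2]*.09,Rt,np.arange(1,9)/8)
E
```

```text
[-1.227 -0.096 -0.521  0.835  0.149  0.281]
0.125 [-2.6, -0.4, -9.7] [1.65, 1.71, 0.45]
0.25 [-5.2, -0.8, -19.5] [3.3, 3.41, 0.91]
0.375 [-7.9, -1.3, -29.2] [4.95, 5.12, 1.36]
0.5 [-10.5, -1.7, -38.9] [6.6, 6.82, 1.82]
0.625 [-13.1, -2.1, -48.7] [8.25, 8.53, 2.27]
0.75 [-15.7, -2.5, -58.4] [9.91, 10.24, 2.72]
0.875 [-18.3, -3.0, -68.1] [11.56, 11.94, 3.18]
1.0 [-20.9, -3.4, -77.9] [13.21, 13.65, 3.63]
```

Call:
{"api": "carry_out", "payload": {"steps": [[[-2.6,-0.4,-9.7],[1.65,1.7,0.3],0],[[-5.2,-0.8,-19.5],[3.3,3.4,0.6],0],[[-7.9,-1.3,-29.2],[4.95,5.1,1.0],0],[[-10.5,-1.7,-38.9],[6.6,6.8,1.5],0],[[-13.1,-2.1,-48.7],[8.25,8.5,2.0],0],[[-15.7,-2.5,-58.4],[9.9,10.2,2.6],0],[[-18.3,-3.0,-68.1],[11.55,11.95,3.1],0],[[-20.9,-3.4,-77.9],[13.2,13.65,3.6],0]]}}

```text
clock: 2.1
tcp_pos: [0.4213, -0.2847, 0.1456]
orientation: [0.258, 0.025, 0.966, -0.007]
wrist_force: [-0.3, 0.1, 1.0]
finger_gap: 0.0856
grip_force: 0.0
```

```bash
python3 - <<'E'
from h import *
p,Rr,s=cur(); print(s['joint_pos'].round(3)); c=env.get_calibration("wrist"); im,d=env.read_camera("wrist"); 
P=cloud(d,c); np.savez("w1.npz",im=im,d=d,P=P); cv2.imwrite("pics/w1.png",im[:,:,::-1]); print(c)
O=(.425,-.284); Rt=tool(-3,30); tgt=lane(O,-3,.046,.007)
rows(tgt-Rt.as_matrix()[:,2]*.09,Rt)
E
```

```text
[-1.04  -0.092 -0.679  0.675  0.43  -0.92 ]
{'fx': 337.38576415563574, 'fy': 337.38576415563574, 'cx': 259.0052655005932, 'cy': 189.04171238758232, 'origin': array([ 0.26326102, -0.27653348,  0.25836619]), 'orientation': array([ 0.66230492, -0.29678335, -0.28061316,  0.62811471])}
1 [0.1, -0.0, 0.3] [0.09, -0.04, -0.09]
```

View pics/w1.png

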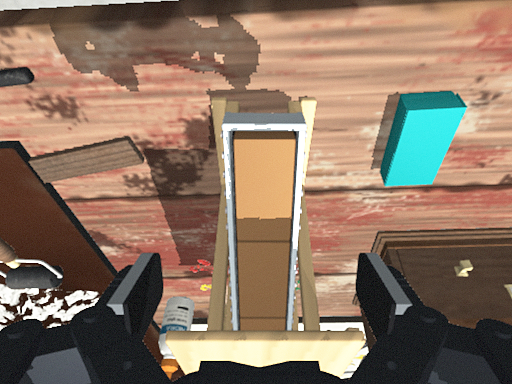

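The wrist view shows the stop at rows ~115-130, the front block's cork spanning columns 234-297 and rows 135-243, and the shelf edge near row 335. Next, get the lane's centre, yaw and front edge from this view.

```bash
python3 - <<'E'
from h import *
z=np.load("w1.npz"); P=z['P']; im=z['im'].astype(int)
u,v=np.meshgrid(np.arange(512),np.arange(384))
hsv=cv2.cvtColor(z['im'],cv2.COLOR_RGB2HSV)
m=(u>225)&(u<305)&(v>128)&(v<325)&(hsv[...,0]>9)&(hsv[...,0]<22)&(hsv[...,1]>110)&(P[...,2]>.06)&(P[...,2]<.2)
n,l,s,_=cv2.connectedComponentsWithStats(m.astype(np.uint8)); print(s[1:][s[1:,4]>200])
p=P[m]; A=np.c_[p[:,:2],np.ones(len(p))]; k=np.linalg.lstsq(A,p[:,2],rcond=None)[0]; print("slope",np.degrees(np.arctan(np.hypot(*k[:2]))),"dir",np.degrees(np.arctan2(k[1],k[0])))
C=[]
for r in range(140,320,6):
    c=np.where(m[r])[0]
    if len(c)<30: continue
    a=P[r,c[2]];b=P[r,c[-3]]; C.append((*(a+b)[:2]/2,abs(a[1]-b[1])))
C=np.array(C); f=np.polyfit(C[:,0],C[:,1],1); print("centre line yaw",np.degrees(np.arctan(f[0])),"y@.45",np.polyval(f,.45),"width",np.median(C[:,2]),"range",C[:,0].min(),C[:,0].max())
# profile along the middle column
for r in list(range(108,142,2))+list(range(236,250,2)): print(r,np.round(np.median(P[r,258:270],0)*1000,1),im[r,258:270].mean(0).astype(int))
O=(.425,-.284)
top=lane(O,-3,.046,.028); print("expected cork plane resid mm",1000*np.mean((p-top)@np.array([-s20*np.cos(.052),s20*np.sin(.052),c20])))
sh=P[333:352:2,230:300].reshape(-1,3); print("shelf", sh[::40].round(3).tolist())
E
```

```text
[[  233   133    63   192 10340]]
slope 19.873968330066223 dir -1.4377098489311644
centre line yaw -3.1896230636401564 y@.45 -0.28316037309800307 width 0.040957750830547285 range 0.4194061995788378 0.584258617901507
108 [ 441.8 -282.3    0.6] [114  91  75]
110 [ 4.440e+02 -2.824e+02  4.000e-01] [133 105  87]
112 [ 446.2 -282.5    0.5] [136 113  98]
114 [ 426.1 -281.9   31.5] [121 131 136]
116 [ 424.2 -281.8   36.9] [121 128 131]
118 [ 422.1 -281.8   42. ] [122 130 134]
120 [ 420.4 -281.7   47. ] [122 129 132]
122 [ 418.7 -281.7   51.7] [115 123 126]
124 [ 417.7 -281.3   55.7] [188 200 205]
126 [ 418.5 -281.7   56.8] [255 255 255]
128 [ 419.9 -281.8   57.4] [235 239 241]
130 [ 421.5 -281.9   57.7] [149 159 162]
132 [ 423.8 -282.    57.2] [88 63 39]
134 [ 422.4 -281.9   61.4] [93 69 47]
136 [ 420.6 -281.9   66. ] [97 72 49]
138 [ 419.1 -281.9   69.9] [92 69 46]
140 [ 419.8 -281.9   71.5] [236 178 120]
236 [ 497.9 -285.5  100.9] [135 100  68]
238 [ 499.7 -285.6  101.6] [139 103  71]
240 [ 502.3 -285.7  101.8] [113  85  57]
242 [ 505.2 -285.9  101.9] [119  89  61]
244 [ 506.1 -285.9  103.3] [144 107  73]
246 [ 508.1 -286.   104.1] [142 106  71]
248 [ 509.7 -286.1  105. ] [141 106  71]
expected cork plane resid mm -1.077084123731523
shelf [[0.47, -0.305, 0.188], [0.472, -0.281, 0.188], [0.471, -0.299, 0.189], [0.473, -0.275, 0.189], [0.471, -0.293, 0.19], [0.473, -0.269, 0.19], [0.471, -0.287, 0.192], [0.472, -0.305, 0.192], [0.472, -0.281, 0.192], [0.471, -0.299, 0.193], [0.474, -0.275, 0.193], [0.475, -0.293, 0.194], [0.476, -0.269, 0.193], [0.48, -0.288, 0.193], [0.483, -0.306, 0.193], [0.484, -0.282, 0.193], [0.487, -0.3, 0.193], [0.487, -0.276, 0.194]]
```

```bash
python3 - <<'E'
from h import *
O=(.427,-.2819); Rt=tool(-3.1,30); tgt=lane(O,-3.1,.046,.007); print(tgt)
rows(tgt-Rt.as_matrix()[:,2]*.03,Rt); rows(tgt,Rt)
E
```

```text
[ 0.46777197 -0.28410813  0.06731077]
1 [0.2, -0.0, 0.4] [-0.08, 0.16, 6.0]
1 [0.2, -0.0, 0.4] [-0.08, 0.15, 9.0]
```

Call:
{"api": "carry_out", "payload": {"steps": [[[0.2,0,0.4],[-0.08,0.15,2],0],[[0.2,0,0.4],[-0.08,0.15,4],0],[[0.2,0,0.4],[-0.08,0.15,5.5],0],[[0.2,0,0.4],[-0.08,0.15,7],0],[[0.2,0,0.4],[-0.08,0.15,8],0],[[0.2,0,0.4],[-0.08,0.15,9],0],[[0.2,0,0.4],[-0.08,0.15,9],0],[[0.2,0,0.4],[-0.08,0.15,9],0]], "force": 40}}

```text
clock: 3.15
tcp_pos: [0.4669, -0.287, 0.0688]
orientation: [0.259, 0.032, 0.965, -0.008]
wrist_force: [0.8, 0.2, 0.7]
finger_gap: 0.0855
grip_force: 0.0
```

```bash
python3 - <<'E'
from h import *
print(cur()[2]['wrist_force'])
c=env.get_calibration("wrist"); im,d=env.read_camera("wrist"); cv2.imwrite("pics/w2.png",im[:,:,::-1])
O=(.427,-.2819); Rt=tool(-3.1,30); tgt=lane(O,-3.1,.046,.007)
rows(tgt,Rt)
E
```

```text
[0.7916054  0.18834844 0.6875761 ]
1 [-0.3, -0.0, -0.6] [0.03, 0.3, 0.18]
```

View pics/w2.png

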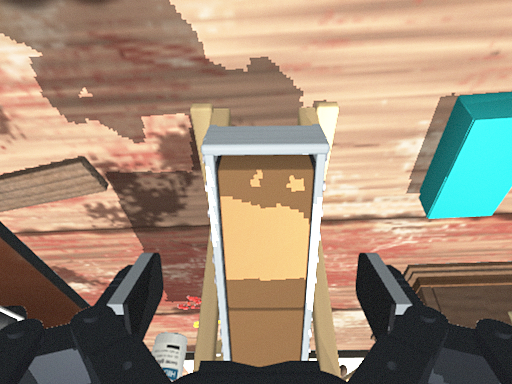

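Call:
{"api": "carry_out", "payload": {"steps": [[[-0.3,0,-0.6],[0.03,0.3,0.15],0],[[-0.3,0,-0.6],[0.03,0.3,0.15],0],[[-0.3,0,-0.6],[0.03,0.3,0.15],60],[[-0.3,0,-0.6],[0.03,0.3,0.15],90],[[-0.3,0,-0.6],[0.03,0.3,0.15],255],[[-0.3,0,-0.6],[0.03,0.3,0.15],255],[[-0.3,0,-0.6],[0.03,0.3,0.15],255],[[-0.3,0,-0.6],[0.03,0.3,0.15],255]], "force": 40}}

```text
clock: 4.2
tcp_pos: [0.4676, -0.2839, 0.0672]
orientation: [0.259, 0.026, 0.966, -0.007]
wrist_force: [-0.7, 0.4, 0.1]
finger_gap: 0.0001
grip_force: 0.0
```

```bash
python3 - <<'E'
from h import *
p,Rr,s=cur(); print(s['wrist_force'],s['finger_gap'],s['grip_force'])
np.savez("grasp.npz",p=p,q=Rr.as_quat())
O=(.427,-.2819); Rt=tool(-3.1,30)
rows(lane(O,-3.1,.046,.007),Rt)
for al,h in ((.046,.025),(.046,.045),(.01,.06),(-.06,.09)): rows(lane(O,-3.1,al,h),Rr)
E
```

```text
[-0.68196341  0.35342229  0.09581671] 5.407501982192053e-05 0.0
1 [0.0, -0.0, 0.0] [-0.03, -0.02, -0.0]
1 [0.0, 0.0, 0.0] [-0.34, -0.02, -1.77]
1 [0.0, 0.0, 0.0] [-0.69, -0.02, -3.74]
1 [0.0, 0.0, 0.0] [2.6, -0.02, -5.84]
1 [0.0, 0.0, 0.0] [8.97, -0.02, -10.01]
```

```bash
python3 - <<'E'
from h import *
c=env.get_calibration("wrist"); im,d=env.read_camera("wrist"); P=cloud(d,c);i2,d2=env.read_camera("scene")
cv2.imwrite("pics/w3.png",cv2.vconcat([cv2.resize(im,(400,300)),cv2.resize(i2[110:220,225:360],(400,300))])[:,:,::-1])
p,Rr,s=cur(); print(p,c['origin'])
for r in range(110,384,12): print(r,np.round(np.median(P[r,258:268],0)*1000).tolist(), np.round(Rr.inv().apply(np.median(P[r,258:268],0)-p)*1000).tolist())
E
```

```text
[ 0.46756112 -0.28386825  0.06718702] [ 0.30951441 -0.27561821  0.17993093]
110 [435.0, -280.0, 0.0] [61.0, 2.0, 42.0]
122 [445.0, -281.0, 1.0] [53.0, 2.0, 46.0]
134 [423.0, -280.0, 39.0] [52.0, 1.0, 2.0]
146 [418.0, -280.0, 55.0] [49.0, 1.0, -15.0]
158 [424.0, -280.0, 57.0] [43.0, 1.0, -13.0]
170 [419.0, -280.0, 70.0] [40.0, 1.0, -26.0]
182 [424.0, -280.0, 74.0] [35.0, 1.0, -28.0]
194 [430.0, -281.0, 76.0] [29.0, 1.0, -26.0]
206 [436.0, -281.0, 78.0] [22.0, 1.0, -25.0]
218 [442.0, -281.0, 80.0] [15.0, 1.0, -24.0]
230 [449.0, -282.0, 83.0] [8.0, 1.0, -23.0]
242 [437.0, -281.0, 97.0] [11.0, 1.0, -41.0]
254 [432.0, -281.0, 107.0] [11.0, 1.0, -52.0]
266 [427.0, -281.0, 115.0] [11.0, 1.0, -62.0]
278 [423.0, -281.0, 122.0] [11.0, 1.0, -70.0]
290 [425.0, -281.0, 126.0] [8.0, 1.0, -72.0]
302 [429.0, -281.0, 129.0] [3.0, 1.0, -73.0]
314 [434.0, -281.0, 131.0] [-3.0, 1.0, -72.0]
326 [439.0, -281.0, 134.0] [-8.0, 1.0, -72.0]
338 [524.0, -285.0, 110.0] [-70.0, 2.0, -9.0]
350 [535.0, -286.0, 114.0] [-82.0, 2.0, -7.0]
362 [545.0, -286.0, 118.0] [-93.0, 2.0, -5.0]
374 [402.0, -280.0, 159.0] [11.0, 0.0, -112.0]
```

View pics/w3.png

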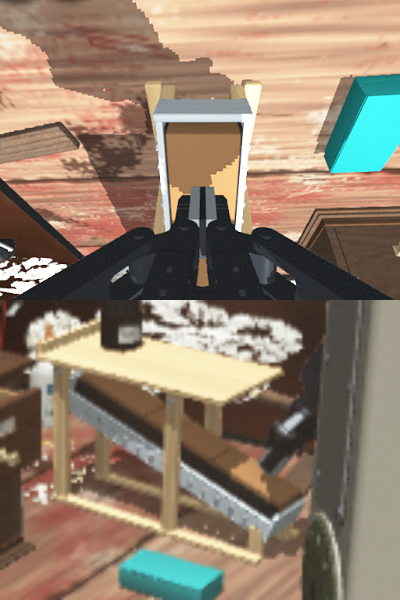

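```bash
python3 - <<'E'
from h import *
c=env.get_calibration("wrist"); im,d=env.read_camera("wrist"); P=cloud(d,c); p,Rr,s=cur()
T=Rr.inv().apply((P-p).reshape(-1,3)).reshape(P.shape)*1000
for r in range(228,262,2): print(r,T[r,252,:].round().astype(int),T[r,262].round().astype(int),T[r,270].round().astype(int),im[r,252],im[r,262],im[r,270])
print("cam in tool",Rr.inv().apply(c['origin']-p)*1000)
np.savez("w4.npz",im=im,d=d,P=P,T=T)
E
```

```text
228 [ 10  -4 -24] [ 10   1 -24] [ 10   5 -23] [163 119  81] [163 120  83] [230 169 116]
230 [  8  -4 -23] [  8   1 -23] [  8   5 -23] [162 121  80] [162 122  84] [203 147  97]
232 [  8  -4 -24] [  7   1 -23] [  7   5 -21] [164 124  86] [162 122  83] [151 113  77]
234 [  6  -4 -23] [  6   1 -23] [  6   5 -23] [164 122  85] [166 124  87] [149 109  76]
236 [  5  -4 -22] [  5   1 -22] [  5   5 -23] [167 124  86] [165 122  85] [223 162 108]
238 [  3  -4 -21] [  3   1 -22] [  3   5 -22] [147 117  92] [137 105  70] [238 181 130]
240 [ 11  -4 -39] [ 11   1 -40] [ 11   5 -40] [114 120 125] [45 50 57] [109 117 122]
242 [ 11  -4 -41] [ 12   1 -42] [ 11   4 -42] [113 119 123] [53 50 57] [109 120 120]
244 [ 11  -3 -44] [ 11   1 -43] [ 11   4 -43] [108 115 116] [41 43 50] [108 120 121]
246 [ 11  -3 -45] [ 11   1 -45] [ 11   4 -45] [114 120 124] [31 38 39] [109 116 118]
248 [ 11  -3 -46] [ 11   1 -46] [ 11   4 -47] [109 116 122] [33 36 32] [108 115 118]
250 [  81    0 -177] [ 11   1 -49] [ 12   4 -49] [111 119 123] [33 35 39] [110 113 117]
252 [ 11  -3 -50] [ 11   1 -50] [ 12   4 -51] [106 111 114] [35 33 37] [105 115 116]
254 [ 11  -3 -52] [ 11   1 -52] [ 11   4 -51] [113 116 121] [20 24 28] [110 117 119]
256 [ 11  -3 -53] [ 11   1 -54] [ 11   4 -54] [109 118 119] [16 15 20] [107 116 117]
258 [ 11  -3 -55] [ 12   1 -56] [ 12   4 -56] [111 118 122] [18 19 20] [112 121 124]
260 [ 11  -3 -57] [ 11   1 -57] [ 12   4 -57] [111 116 122] [19 15 25] [110 119 120]
cam in tool [  80.73929133   -0.25776512 -176.75128312]
```

The camera's depth data shows the closed fingertips about 39 mm short of the reported TCP, so the fingers shut above the cork without touching anything. I'll open, go 3.9 cm deeper and then grip.

Call:
{"api": "carry_out", "payload": {"steps": [[[0,0,0],[0,0,0],0],[[0,0,0],[0,0,0],0],[[0,0,0],[0,0,0],0],[[0,0,0],[0,0,0],0],[[0,0,0],[0,0,0.9],0],[[0,0,0],[0,0,1.8],0],[[0,0,0],[0,0,2.7],0],[[0,0,0],[0,0,2.7],0]]}}

```text
clock: 5.35
tcp_pos: [0.4809, -0.2839, 0.0426]
orientation: [0.258, 0.026, 0.966, -0.006]
wrist_force: [0.9, 0.0, -0.1]
finger_gap: 0.0855
grip_force: 0.0
```

```bash
python3 - <<'E'
from h import *
O=(.427,-.2819); Rt=tool(-3.1,30); p,Rr,s=cur(); print(s['finger_gap'],s['wrist_force'])
c=env.get_calibration("wrist"); im,d=env.read_camera("wrist"); cv2.imwrite("pics/w5.png",im[:,:,::-1])
T=Rr.inv().apply((cloud(d,c)-p).reshape(-1,3)).reshape(384,512,3)*1000
for n,a,b in(("L",60,215),("R",310,470)):
    q=T[180:384,a:b].reshape(-1,3); q=q[(q[:,0]>6)&(q[:,0]<15)&(q[:,2]<-36)&(abs(q[:,1])>38)]; print(n,len(q),np.percentile(q,[1,50,99],axis=0).round(1).tolist())
hsv=cv2.cvtColor(im,cv2.COLOR_RGB2HSV)
for r in (220,240,260):
    k=np.where((hsv[r,200:330,0]>8)&(hsv[r,200:330,0]<24)&(hsv[r,200:330,1]>90))[0]+200; print(r,k[0],k[-1],T[r,k[2]].round(),T[r,k[-3]].round())
rows(lane(O,-3.1,.046,.007)+Rt.as_matrix()[:,2]*.039,Rt)
E
```

```text
0.08548576829217198 [ 0.87421673  0.04218333 -0.11950837]
L 4580 [[6.3, -60.3, -112.1], [11.5, -46.9, -91.2], [14.2, -39.0, -51.7]]
R 4848 [[6.2, 39.0, -112.1], [11.3, 46.9, -91.9], [14.1, 62.2, -51.8]]
220 202 314 [ 27. -22. -53.] [ 28.  20. -55.]
240 204 327 [ 18. -22. -53.] [ 17.  21. -51.]
260 206 310 [  8. -22. -51.] [  8.  20. -51.]
1 [0.1, -0.1, 0.0] [-0.08, -0.07, 1.14]
```

View pics/w5.png

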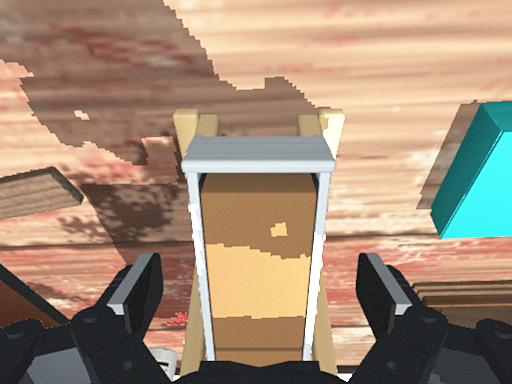

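Call:
{"api": "carry_out", "payload": {"steps": [[[0,0,0],[-0.05,-0.07,0.6],0],[[0,0,0],[-0.08,-0.07,1.15],0],[[0,0,0],[-0.08,-0.07,1.15],60],[[0,0,0],[-0.08,-0.07,1.15],90],[[0,0,0],[-0.08,-0.07,1.15],255],[[0,0,0],[-0.08,-0.07,1.15],255],[[0,0,0],[-0.08,-0.07,1.15],255],[[0,0,0],[-0.08,-0.07,1.15],255]], "force": 40}}

```text
clock: 6.4
tcp_pos: [0.4877, -0.2864, 0.0354]
orientation: [0.259, 0.026, 0.965, -0.008]
wrist_force: [-3.7, 0.9, 7.0]
finger_gap: 0.046
grip_force: 45.3
```

```bash
python3 - <<'E'
from h import *
p,Rr,s=cur(); print(s['wrist_force'],s['finger_gap'],s['grip_force'])
np.savez("grasp.npz",p=p,q=Rr.as_quat())
O=(.427,-.2819); Rt=tool(-3.1,30); D=Rt.as_matrix()[:,2]*.039
for al,h in ((.046,.007),(.046,.027),(.046,.045),(.02,.058),(-.06,.085)): rows(lane(O,-3.1,al,h)+D,Rt)
E
```

```text
[-3.68438104  0.89935998  7.00444755] 0.04595102098091341 45.320935444906354
1 [-0.1, 0.1, 0.0] [0.14, 0.12, 0.13]
1 [-0.1, 0.1, 0.0] [-0.21, 0.12, -1.84]
1 [-0.1, 0.1, 0.0] [-0.52, 0.12, -3.61]
1 [-0.1, 0.1, 0.0] [1.81, 0.12, -5.34]
1 [-0.1, 0.1, 0.0] [9.21, 0.12, -9.4]
```

Call:
{"api": "carry_out", "payload": {"steps": [[[0,0,0],[-0.14,0,-0.8],255],[[0,0,0],[-0.28,0,-1.6],255],[[0,0,0],[-0.42,0,-2.4],255],[[0,0,0],[-0.56,0,-3.2],255],[[0,0,0],[-0.68,0,-3.85],255],[[0,0,0],[-0.3,0,-4.6],255],[[0,0,0],[1.7,0,-5.5],255],[[0,0,0],[4.0,0,-6.7],255]]}}

```text
clock: 7.4
tcp_pos: [0.4187, -0.2817, 0.0723]
orientation: [0.259, 0.026, 0.966, -0.007]
wrist_force: [-0.5, -0.4, 0.3]
finger_gap: 0.0456
grip_force: 41.8
```

Call:
{"api": "carry_out", "payload": {"steps": [[[0,0,0],[1.6,0,-1.0],255],[[0,0,0],[3.2,0,-2.0],255],[[0,0,0],[5.0,0,-3.2],255],[[0,0,0],[5.0,0,-3.2],255],[[0,0,0],[5.0,0,-3.2],255],[[0,0,0],[5.0,0,-3.2],255],[[0,0,0],[5.0,0,-3.2],255],[[0,0,0],[5.0,0,-3.2],255]]}}

```text
clock: 8.4
tcp_pos: [0.3604, -0.2786, 0.075]
orientation: [0.259, 0.026, 0.966, -0.007]
wrist_force: [0.0, -0.5, -0.8]
finger_gap: 0.0456
grip_force: 41.9
```

```bash
python3 - <<'E'
from h import *
p,Rr,s=cur(); print(s['wrist_force'],s['finger_gap'],s['grip_force'],s['joint_pos'].round(2))
c=env.get_calibration("wrist"); im,d=env.read_camera("wrist"); i2,d2=env.read_camera("scene"); i3,d3=env.read_camera("top")
P=cloud(d,c); T=Rr.inv().apply((P-p).reshape(-1,3)).reshape(P.shape)*1000
np.savez("w6.npz",im=im,T=T,P=P)
B=lambda x,w,h:cv2.resize(x,(w,h),interpolation=2)
cv2.imwrite("pics/w6.png",cv2.hconcat([B(im,420,315),cv2.vconcat([B(i2[110:230,215:365],380,300),B(i3[110:240,300:420],380,300)])[:315] ] if 0 else [cv2.vconcat([B(im,420,315),B(i3[130:240,300:440],420,285)]),B(i2[100:260,215:365],380,600)])[:,:,::-1])
for r in range(150,384,12): print(r,T[r,262].round(),im[r,262])
E
```

```text
[ 0.02585047 -0.51274188 -0.78989342] 0.045643841709415565 41.89734756946564 [-1.19 -0.08 -0.86  0.55  0.47 -1.08]
150 [  81.   -0. -177.] [240 201 164]
162 [20.  2. 74.] [230 182 151]
174 [ 45.   1. -48.] [103  76  55]
186 [ 43.   1. -58.] [107  83  59]
198 [ 41.   1. -65.] [158 119  78]
210 [ 36.   1. -65.] [157 116  78]
222 [ 31.   1. -65.] [158 120  82]
234 [ 26.   1. -64.] [157 120  81]
246 [ 20.   1. -62.] [159 117  81]
258 [ 14.   1. -61.] [152 116  76]
270 [  8.   1. -60.] [153 116  76]
282 [  3.   1. -59.] [245 196 131]
294 [ -4.   1. -59.] [241 192 127]
306 [-11.   1. -57.] [240 188 125]
318 [-17.   1. -56.] [241 191 126]
330 [-25.   1. -54.] [242 198 130]
342 [-33.   1. -53.] [242 194 131]
354 [-42.   1. -51.] [239 187 125]
366 [-153.    2.   50.] [116  88  62]
378 [  12.    0. -113.] [31 36 38]
```

View pics/w6.png

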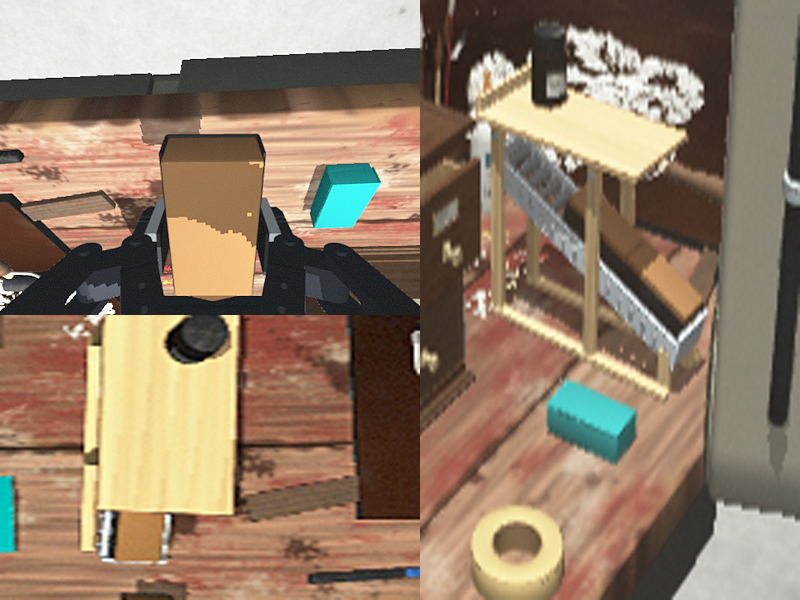

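The second block now rests against the stop with the third behind it. Block 1 is held cork up, and the jar stands as before. Next, fit the held block in the tool frame and plan the carry.

```bash
cat >> h.py <<'E'
def heldfit(T,im):
    hsv=cv2.cvtColor(im,cv2.COLOR_RGB2HSV)
    m=(hsv[...,0]>8)&(hsv[...,0]<24)&(hsv[...,1]>90)&(abs(T[...,1])<21)&(T[...,0]>-48)&(T[...,0]<38)&(abs(T[...,2]+58)<12)
    q=T[m]; k=np.linalg.lstsq(np.c_[q[:,0],q[:,1],np.ones(len(q))],q[:,2],rcond=None)[0]
    th=np.degrees(np.arctan(-k[0])); res=q[:,2]-np.c_[q[:,0],q[:,1],np.ones(len(q))]@k
    return th,k,len(q),res.std(),np.percentile(q[:,1],[.5,99.5])
def uc(x0,z0,y0,th):  # underside centre from the front top edge, tool frame, m
    t=np.radians(th); return np.array([x0-46*np.cos(t)+28*np.sin(t),y0,z0+46*np.sin(t)+28*np.cos(t)])/1000
def tcp_for(pt,Rt,u): return np.array(pt)-Rt.apply(u)
E
python3 - <<'E'
from h import *
z=np.load("w6.npz"); T=z['T']; th,k,n,sd,yy=heldfit(T,z['im']); print("tilt",th,"roll",np.degrees(np.arctan(k[1])),n,sd,yy)
# front face x: rows where T below the cork edge
for c in (240,262,285): print([T[r,c].round(1).tolist() for r in range(190,204,2)])
fx=T[176:194,245:280].reshape(-1,3); f=np.polyfit(fx[:,2],fx[:,0],1); xe=np.polyfit(fx[:,2],fx[:,0],1)
# intersect front face with the cork plane
x0=(f[0]*k[2]+f[1])/(1-f[0]*k[0]); z0=k[0]*x0+k[2]; print("edge",x0,z0, "face angle",np.degrees(np.arctan(f[0])))
u=uc(x0,z0,yy.mean(),th); print("u",u)
C=np.array([.4883,.2043]); yw=13.8; ax=np.array([np.cos(np.radians(yw)),np.sin(np.radians(yw))])
Rt=tool(yw,10); hov=np.r_[C+ax*.03,.15]; p=tcp_for(hov,Rt,u); print(p)
rows(p,Rt,np.arange(1,17)/16)
E
```

```text
tilt 9.975025277854531 roll 0.0006978621200821669 16023 0.47964816273370636 [-20.76538394  20.76146741]
[[42.0, -7.3, -60.4], [42.0, -7.2, -62.5], [41.7, -7.1, -64.0], [41.5, -7.0, -65.5], [40.5, -7.1, -64.7], [39.9, -7.1, -65.2], [39.2, -7.1, -65.2]]
[[42.6, 0.7, -62.0], [41.9, 0.7, -62.4], [42.0, 0.7, -64.8], [41.4, 0.7, -65.2], [40.7, 0.7, -65.2], [39.9, 0.7, -65.1], [39.7, 0.7, -66.6]]
[[42.3, 9.0, -61.1], [42.4, 8.8, -63.9], [41.3, 8.9, -62.7], [41.2, 8.8, -64.7], [40.7, 8.7, -65.4], [40.0, 8.7, -65.6], [39.0, 8.8, -64.7]]
edge 44.91940622568613 -66.79396310986205 face angle -10.258302317984953
u [ 4.46490105e-03 -1.95826351e-06 -3.12491602e-02]
[0.52697343 0.21380112 0.12000091]
0.0625 [-0.4, 1.2, -1.0] [-0.9, 3.13, 0.19]
0.125 [-0.7, 2.5, -2.0] [-1.8, 6.26, 0.39]
0.1875 [-1.1, 3.7, -3.0] [-2.7, 9.39, 0.58]
0.25 [-1.4, 5.0, -4.0] [-3.6, 12.52, 0.77]
0.3125 [-1.8, 6.2, -5.0] [-4.49, 15.65, 0.97]
0.375 [-2.2, 7.4, -6.0] [-5.39, 18.78, 1.16]
0.4375 [-2.5, 8.7, -7.0] [-6.29, 21.91, 1.36]
0.5 [-2.9, 9.9, -8.0] [-7.19, 25.04, 1.55]
0.5625 [-3.3, 11.2, -9.0] [-8.09, 28.17, 1.74]
0.625 [-3.6, 12.4, -10.0] [-8.99, 31.29, 1.94]
0.6875 [-4.0, 13.6, -11.0] [-9.89, 34.42, 2.13]
0.75 [-4.3, 14.9, -12.0] [-10.79, 37.55, 2.32]
0.8125 [-4.7, 16.1, -12.9] [-11.68, 40.68, 2.52]
0.875 [-5.1, 17.4, -13.9] [-12.58, 43.81, 2.71]
0.9375 [-5.4, 18.6, -14.9] [-13.48, 46.94, 2.9]
1.0 [-5.8, 19.8, -15.9] [-14.38, 50.07, 3.1]
```

Call:
{"api": "carry_out", "payload": {"steps": [[[-0.2,0.6,-0.5],[-0.45,1.5,-0.2],255],[[-0.6,1.9,-1.5],[-1.35,4.7,-0.3],255],[[-0.9,3.1,-2.5],[-2.2,7.8,-0.2],255],[[-1.3,4.4,-3.5],[-3.2,11,0],255],[[-1.7,5.7,-4.6],[-4.1,14.3,0.3],255],[[-2.0,6.9,-5.6],[-5.0,17.5,0.6],255],[[-2.4,8.2,-6.6],[-6.0,20.7,1.0],255],[[-2.8,9.5,-7.6],[-6.9,23.9,1.4],255]]}}

```text
clock: 9.55
tcp_pos: [0.4397, -0.0417, 0.0979]
orientation: [0.177, -0.045, 0.983, 0.002]
wrist_force: [0.4, -0.7, -1.2]
finger_gap: 0.046
grip_force: 41.9
```

```bash
python3 - <<'E'
from h import *
p0,_,s=cur();print(p0,s['joint_pos'].round(2),s['grip_force'])
u=np.array([.0015,0,-.0303])
C=np.array([.4883,.2043]); yw=13.8; ax=np.array([np.cos(np.radians(yw)),np.sin(np.radians(yw))])
Rt=tool(yw,10); rows(tcp_for(np.r_[C+ax*.03,.15],Rt,u),Rt,np.arange(1,9)/8)
E
```

```text
[ 0.43972966 -0.04172596  0.09791344] [-0.39 -0.17 -0.81  0.61  0.15 -0.46] 41.85226857662201
0.125 [-0.4, 1.3, -1.0] [-1.36, 3.08, 0.16]
0.25 [-0.7, 2.6, -2.1] [-2.72, 6.15, 0.33]
0.375 [-1.1, 3.9, -3.1] [-4.07, 9.23, 0.49]
0.5 [-1.5, 5.2, -4.1] [-5.43, 12.3, 0.65]
0.625 [-1.9, 6.5, -5.2] [-6.79, 15.38, 0.82]
0.75 [-2.2, 7.8, -6.2] [-8.15, 18.46, 0.98]
0.875 [-2.6, 9.1, -7.2] [-9.5, 21.53, 1.15]
1.0 [-3.0, 10.3, -8.3] [-10.86, 24.61, 1.31]
```

Call:
{"api": "carry_out", "payload": {"steps": "[[[-0.5, 1.6, -1.3], [-1.7, 3.8, 0], [255][0]], [[-1.0, 3.3, -2.6], [-3.4, 7.7, 0.2], 255], [[-1.4, 4.9, -3.9], [-5.1, 11.5, 0.4], 255], [[-1.9, 6.5, -5.2], [-6.8, 15.4, 0.7], 255], [[-2.3, 7.9, -6.3], [-8.3, 18.8, 1.0], 255], [[-2.7, 9.3, -7.4], [-9.8, 22.2, 1.2], 255], [[-3.0, 10.3, -8.3], [-10.85, 24.6, 1.3], 255], [[-3.0, 10.3, -8.3], [-10.85, 24.6, 1.3], 255]]"}}

```text
carry_out: Invalid argument: steps='[[[-0.5, 1.6, -1.3], [-1.7, 3.8, 0], [255][0]], [[-1.0, 3.3, -2.6], [-3.4, 7.7, 0.2], 255], [[-1.4, 4.9, -3.9], [-5.1, 11.5, 0.4], 255], [[-1.9, 6.5, -5.2], [-6.8, 15.4, 0.7], 255], [[-2.3, 7.9, -6.3...(369 chars total, truncated) is not valid JSON
```

Call:
{"api": "carry_out", "payload": {"steps": [[[-0.5,1.6,-1.3],[-1.7,3.8,0],255],[[-1.0,3.3,-2.6],[-3.4,7.7,0.2],255],[[-1.4,4.9,-3.9],[-5.1,11.5,0.4],255],[[-1.9,6.5,-5.2],[-6.8,15.4,0.7],255],[[-2.3,7.9,-6.3],[-8.3,18.8,1.0],255],[[-2.7,9.3,-7.4],[-9.8,22.2,1.2],255],[[-3.0,10.3,-8.3],[-10.85,24.6,1.3],255],[[-3.0,10.3,-8.3],[-10.85,24.6,1.3],255]]}}

```text
clock: 10.55
tcp_pos: [0.5244, 0.2131, 0.1204]
orientation: [0.087, -0.121, 0.989, 0.011]
wrist_force: [-0.2, 0.2, -0.7]
finger_gap: 0.0457
grip_force: 41.8
```

```bash
python3 - <<'E'
from h import *
p,Rr,s=cur(); print(p,s['joint_pos'].round(2),s['grip_force'])
c=env.get_calibration("wrist"); im,d=env.read_camera("wrist"); P=cloud(d,c)
T=Rr.inv().apply((P-p).reshape(-1,3)).reshape(P.shape)*1000
np.savez("w7.npz",im=im,P=P,T=T,p=p,q=Rr.as_quat()); cv2.imwrite("pics/w7.png",im[:,:,::-1])
print(heldfit(T,im))
E
```

```text
[0.52435705 0.21309093 0.12038676] [ 0.24  0.18 -0.34  0.87  0.    0.  ] 41.83328568935394
(np.float64(9.989907802317264), array([-1.76145368e-01,  2.37783633e-05, -5.86490139e+01]), 15990, np.float64(0.4819687290295393), array([-20.74837749,  20.76428733]))
```

View pics/w7.png

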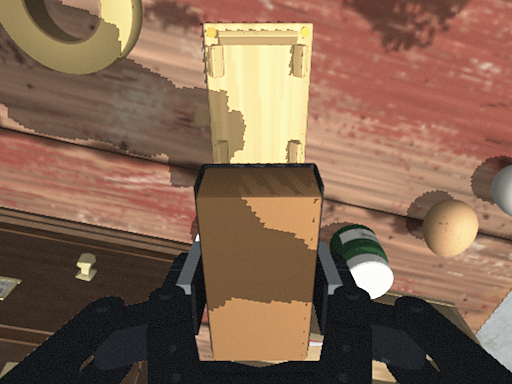

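The cradle is clearly in view: columns 205-312 and rows 22-165, with the held block's front edge at row ~195. Next, fit the cradle's sides and front edge.

```bash
python3 - <<'E'
from h import *
z=np.load("w7.npz"); P=z['P']; im=z['im']
u_,v_=np.meshgrid(np.arange(512),np.arange(384))
m=(u_>190)&(u_<330)&(v_>10)&(v_<160)&(P[...,2]>.006)&(P[...,2]<.035)
n,l,s,_=cv2.connectedComponentsWithStats(m.astype(np.uint8)); m=l==1+np.argmax(s[1:,4]); q=P[m]; print(s[1+np.argmax(s[1:,4])])
print("z hist",np.histogram(q[:,2],bins=np.arange(.006,.032,.002)))
L=[];Rr=[];
for r in range(35,155,3):
    c=np.where(m[r])[0]; L.append(P[r,c[1],:2]); Rr.append(P[r,c[-2],:2])
L=np.array(L);Rr=np.array(Rr)
def line(A):
    x,y,a,b=cv2.fitLine(A.astype(np.float32),cv2.DIST_HUBER,0,.001,.001).ravel(); 
    d=np.array([x,y])*np.sign(x); return np.degrees(np.arctan2(d[1],d[0])),np.array([a,b])
la,lp=line(L); ra,rp=line(Rr); print("yaw L,R",la,ra)
yw=(la+ra)/2
def loc(X,yw,C): 
    t=np.radians(yw); M=np.array([[np.cos(t),np.sin(t)],[-np.sin(t),np.cos(t)]]); return (X-C)@M.T*1000
C=np.array([.4883,.2043])
for y in (13.8,yw):
    print(y,"L y",np.median(loc(L,y,C)[:,1]),"R y",np.median(loc(Rr,y,C)[:,1]))
F=[]
for c in range(215,305,3):
    r=np.where(m[:,c])[0]; F.append(P[r[0]+1,c,:2])
fl=loc(np.array(F),yw,C); print("front x",np.median(fl[:,0]),"front slope deg",np.degrees(np.arctan(np.polyfit(fl[:,1],fl[:,0],1)[0])))
# height map along middle: pocket front wall
for r in range(22,60,2): print(r,loc(P[r,258:259,:2],yw,C).round(1),(P[r,250:266,2].mean()*1000).round(1))
# side walls inner: rows 60-70 across
for r in (62,):
    print([(c,loc(P[r,c:c+1,:2],yw,C)[0].round(1).tolist(),round(float(P[r-2:r+3,c,2].mean()*1000),1)) for c in list(range(204,230,2))+list(range(286,314,2))])
E
```

```text
[  204    23   110   137 13778]
z hist (array([  72, 4028, 7014,  157,  116,  434,  645,  961,  350,    1,    0,
          0]), array([0.006, 0.008, 0.01 , 0.012, 0.014, 0.016, 0.018, 0.02 , 0.022,
       0.024, 0.026, 0.028, 0.03 ]))
yaw L,R 14.372288 13.926398
13.8 L y -39.376462615108665 R y 37.604548265687896
14.1493435 L y -39.25004428091821 R y 37.765606337801216
front x -62.776656685723765 front slope deg 0.17764806068046904
22 [[-63.7  -0.9]] 17.5
24 [[-62.8  -0.9]] 9.7
26 [[-61.5  -0.9]] 10.4
28 [[-60.2  -0.9]] 10.2
30 [[-58.9  -0.9]] 10.2
32 [[-58.2  -0.9]] 20.5
34 [[-57.   -0.9]] 21.6
36 [[-55.8  -0.9]] 22.2
38 [[-54.4  -0.9]] 21.0
40 [[-53.1  -0.9]] 35.9
42 [[-51.5  -0.9]] 18.4
44 [[-50.   -0.9]] 17.1
46 [[-48.2  -1. ]] 10.5
48 [[-46.8  -1. ]] 10.3
50 [[-45.2  -1. ]] 10.2
52 [[-44.1  -1. ]] 10.2
54 [[-42.6  -1. ]] 10.0
56 [[-41.3  -1. ]] 10.3
58 [[-39.8  -1. ]] 9.9
[(204, [-35.8, -43.4], -0.0), (206, [-37.0, -40.5], 8.8), (208, [-37.2, -38.7], 10.5), (210, [-38.5, -35.9], 19.5), (212, [-38.8, -34.2], 21.4), (214, [-38.7, -32.8], 22.1), (216, [-38.6, -31.4], 20.9), (218, [-38.5, -30.1], 19.9), (220, [-38.1, -28.9], 18.5), (222, [-38.0, -27.5], 69.6), (224, [-37.1, -26.7], 9.7), (226, [-37.4, -25.0], 10.9), (228, [-37.1, -23.7], 9.8), (286, [-36.9, 20.2], 10.2), (288, [-37.0, 21.6], 10.2), (290, [-37.0, 23.1], 10.2), (292, [-36.9, 24.6], 10.2), (294, [-37.7, 25.6], 16.4), (296, [-37.9, 26.9], 17.6), (298, [-38.0, 28.3], 19.2), (300, [-38.2, 29.5], 20.3), (302, [-38.4, 30.8], 21.8), (304, [-38.5, 32.2], 22.2), (306, [-38.3, 33.8], 21.0), (308, [-36.9, 36.7], 10.6), (310, [-36.6, 38.5], 9.8), (312, [-35.5, 41.2], -0.0)]
```

```bash
python3 - <<'E'
from h import *
z=np.load("w7.npz"); T=z['T']; im=z['im']
g=im.astype(int).sum(2)
for r in (205,215,225): 
    c=np.where((T[r,:,2]<-45)&(T[r,:,2]>-75)&(abs(T[r,:,1])<30))[0]; print(r,c[0],c[-1],T[r,c[0]].round(1),T[r,c[-1]].round(1))
    h=cv2.cvtColor(im,cv2.COLOR_RGB2HSV)[r]; k=np.where((h[:,1]>90)&(h[:,2]>60)&(abs(T[r,:,1])<30)&(T[r,:,2]<-45))[0]; print("cork",k[0],k[-1],T[r,k[0]].round(1),T[r,k[-1]].round(1))
for r in range(180,202,2): print(r,T[r,250:268].mean(0).round(1))
u=np.array([.0015,0,-.0303])
t=np.radians(14.0); ax=np.array([np.cos(t),np.sin(t)]); ay=np.array([-ax[1],ax[0]])
C=np.array([.4883,.2043])-ax*.0006-ay*.0008; print(C)
Rt=tool(14.0,10)
for zz in (.06,.028,.0105): rows(tcp_for(np.r_[C,zz],Rt,u),Rt)
E
```

```text
205 196 322 [ 35.6 -23.8 -58.4] [ 35.8  23.3 -58.8]
cork 13 320 [ 8.090e+01 -1.000e-01 -1.766e+02] [ 37.9  21.5 -64.5]
215 197 321 [ 31.3 -23.8 -57.7] [ 31.3  23.4 -57.7]
cork 90 341 [ 8.090e+01 -1.000e-01 -1.766e+02] [ 8.090e+01 -1.000e-01 -1.766e+02]
225 198 320 [ 26.7 -23.9 -56.7] [ 27.1  23.2 -57.7]
cork 199 368 [ 28.6 -22.7 -61. ] [ 8.090e+01 -1.000e-01 -1.766e+02]
180 [ 43.8  -0.4 -53.2]
182 [ 43.5  -0.4 -54.7]
184 [ 43.2  -0.4 -56.3]
186 [ 45.1  -0.5 -64.7]
188 [ 42.8  -0.4 -59.7]
190 [ 42.5  -0.4 -61.1]
192 [ 42.2  -0.4 -62.6]
194 [ 41.9  -0.4 -63.9]
196 [ 41.5  -0.4 -64.9]
198 [ 40.9  -0.4 -65.4]
200 [ 40.2  -0.4 -65.4]
[0.48791136 0.20337861]
1 [-0.0, 0.0, -0.1] [4.5, 0.03, 8.29]
1 [-0.0, 0.0, -0.1] [5.05, 0.03, 11.45]
1 [-0.0, 0.0, -0.1] [5.36, 0.03, 13.17]
```

Call:
{"api": "carry_out", "payload": {"steps": [[[0,0,0],[1.0,0.03,1.2],255],[[0,0,0],[2.2,0.03,3],255],[[0,0,0],[3.4,0.04,5],255],[[0,0,0],[4.2,0.05,7],255],[[0,0,-0.1],[4.5,0.05,8],255],[[0,0,-0.1],[4.5,0.05,8.3],255],[[0,0,-0.1],[4.5,0.05,8.3],255],[[0,0,-0.1],[4.5,0.05,8.3],255]]}}

```text
clock: 11.6
tcp_pos: [0.4959, 0.2044, 0.0312]
orientation: [0.088, -0.12, 0.989, 0.011]
wrist_force: [0.4, 0.2, 0.1]
finger_gap: 0.0459
grip_force: 41.8
```

```bash
cat > place.py <<'E'
from h import *
p,Rr,s=cur(); u=np.array([.0013,-.0002,-.0303]); Rt=tool(14.0,10); C=[0.4879,0.2034]
uw=p+Rr.apply(u); print("block underside centre",uw.round(4),s['wrist_force'].round(1))
for zz in (.035,.025,.017,.0105): rows(tcp_for(np.r_[C,zz],Rt,u),Rt)
E
python3 place.py
```

```text
block underside centre [0.4896 0.2026 0.0608] [0.4 0.2 0.1]
1 [-0.0, 0.1, -0.1] [0.6, 0.12, 2.52]
1 [-0.0, 0.1, -0.1] [0.78, 0.12, 3.5]
1 [-0.0, 0.1, -0.1] [0.92, 0.12, 4.29]
1 [-0.0, 0.1, -0.1] [1.03, 0.12, 4.93]
```

Call:
{"api": "carry_out", "payload": {"steps": [[[0,0,-0.1],[0.25,0.1,0.8],255],[[0,0.1,-0.1],[0.45,0.12,1.6],255],[[0,0.1,-0.1],[0.6,0.12,2.5],255],[[0,0.1,-0.1],[0.7,0.12,3.1],255],[[0,0.1,-0.1],[0.78,0.12,3.5],255],[[0,0.1,-0.1],[0.78,0.12,3.5],255],[[0,0.1,-0.1],[0.78,0.12,3.5],255],[[0,0.1,-0.1],[0.78,0.12,3.5],255]]}}

```text
clock: 12.6
tcp_pos: [0.4936, 0.2051, -0.0051]
orientation: [0.086, -0.121, 0.989, 0.01]
wrist_force: [-0.1, -0.0, 0.1]
finger_gap: 0.0461
grip_force: 41.8
```

```bash
python3 place.py
```

```text
block underside centre [0.4873 0.2033 0.0245] [-0.1 -0.   0.1]
1 [-0.0, -0.0, -0.0] [-0.24, -0.01, -1.02]
1 [-0.0, -0.0, -0.0] [-0.07, -0.01, -0.03]
1 [-0.0, -0.0, -0.0] [0.07, -0.01, 0.75]
1 [-0.0, -0.0, -0.0] [0.18, -0.01, 1.39]
```

Aligned. Now lower to the floor gently.

Call:
{"api": "carry_out", "payload": {"steps": [[[0,0,0],[-0.03,0,0.25],255],[[0,0,0],[0.02,0,0.5],255],[[0,0,0],[0.07,0,0.75],255],[[0,0,0],[0.11,0,0.95],255],[[0,0,0],[0.14,0,1.15],255],[[0,0,0],[0.17,0,1.3],255],[[0,0,0],[0.17,0,1.35],255],[[0,0,0],[0.17,0,1.35],255]]}}

```text
clock: 13.6
tcp_pos: [0.4939, 0.2052, -0.019]
orientation: [0.086, -0.121, 0.989, 0.01]
wrist_force: [0.2, 0.1, -0.5]
finger_gap: 0.0458
grip_force: 41.8
```

```bash
python3 place.py
```

```text
block underside centre [0.4877 0.2034 0.0106] [ 0.2  0.1 -0.5]
1 [-0.0, -0.1, -0.0] [-0.45, -0.01, -2.4]
1 [-0.0, -0.1, -0.0] [-0.27, -0.01, -1.42]
1 [-0.0, -0.1, -0.0] [-0.14, -0.01, -0.63]
1 [-0.0, -0.1, -0.0] [-0.02, -0.01, 0.01]
```

Call:
{"api": "carry_out", "payload": {"steps": [[[0,0,0],[0.01,0,0.03],255],[[0,0,0],[0.01,0,0.06],255],[[0,0,0],[0.02,0,0.09],255],[[0,0,0],[0.02,0,0.12],255],[[0,0,0],[0.02,0,0.12],255],[[0,0,0],[0.02,0,0.12],255],[[0,0,0],[0.02,0,0.12],255],[[0,0,0],[0.02,0,0.12],255]]}}

```text
clock: 14.6
tcp_pos: [0.494, 0.2052, -0.0198]
orientation: [0.086, -0.121, 0.989, 0.01]
wrist_force: [-2.5, -1.3, 5.2]
finger_gap: 0.0461
grip_force: 42.6
```

Call:
{"api": "carry_out", "payload": {"steps": [[[0,0,0],[0,0,0],110],[[0,0,0],[0,0,0],100],[[0,0,0],[0,0,0],90],[[0,0,0],[0,0,0],80],[[0,0,0],[0,0,0],80],[[0,0,0],[0,0,0],80],[[0,0,0],[0,0,0],80],[[0,0,0],[0,0,0],80]]}}

```text
clock: 15.6
tcp_pos: [0.4939, 0.2052, -0.0202]
orientation: [0.086, -0.121, 0.989, 0.01]
wrist_force: [-0.1, -0.5, 0.3]
finger_gap: 0.0587
grip_force: 0.0
```

Call:
{"api": "carry_out", "payload": {"steps": [[[0,0,0],[-0.1,0,-0.5],80],[[0,0,0],[-0.2,0,-1.2],80],[[0,0,0],[-0.4,0,-2.4],80],[[0,0,0],[-0.7,0,-4],80],[[0,0,0],[-1.0,0,-6],80],[[0,0,0],[-1.4,0,-8],80],[[0,0,0],[-1.6,0,-9.5],80],[[0,0,0],[-1.7,0,-10],80]]}}

```text
clock: 16.6
tcp_pos: [0.4944, 0.2054, 0.0832]
orientation: [0.087, -0.121, 0.989, 0.01]
wrist_force: [-0.1, -0.2, -0.1]
finger_gap: 0.0585
grip_force: 0.0
```

```bash
python3 - <<'E'
from h import *
p,Rr,s=cur(); c=env.get_calibration("wrist"); im,d=env.read_camera("wrist"); P=cloud(d,c); i2,d2=env.read_camera("scene"); i3,d3=env.read_camera("top")
B=lambda x,w,h:cv2.resize(x,(w,h),interpolation=2)
cv2.imwrite("pics/w8.png",cv2.hconcat([cv2.vconcat([B(im,420,315),B(i3[110:240,160:420],420,210)]),B(i2[100:300,170:345],380,525)])[:,:,::-1])
t=np.radians(14); M=np.array([[np.cos(t),np.sin(t)],[-np.sin(t),np.cos(t)]])
l=(P[...,:2]-[.4879,.2034])@M.T*1000; z=P[...,2]*1000
m=(abs(l[...,0])<42)&(abs(l[...,1])<20)&(z>25)&(z<50); A=np.c_[l[m],np.ones(m.sum())]; k=np.linalg.lstsq(A,z[m],rcond=None)[0]
print("cork: slopes deg",np.degrees(np.arctan(k[:2])).round(2),"height",k[2].round(1),m.sum())
m=(abs(l[...,0])<60)&(abs(l[...,1])<36)&(z>33)&(z<45); r=cv2.minAreaRect(l[m].astype(np.float32)); print(r)
E
```

```text
cork: slopes deg [ 0.01 -0.05] height 38.0 6550
((-1.0971450805664062, 0.28342247009277344), (90.56108093261719, 46.599822998046875), 0.17368924617767334)
```

View pics/w8.png

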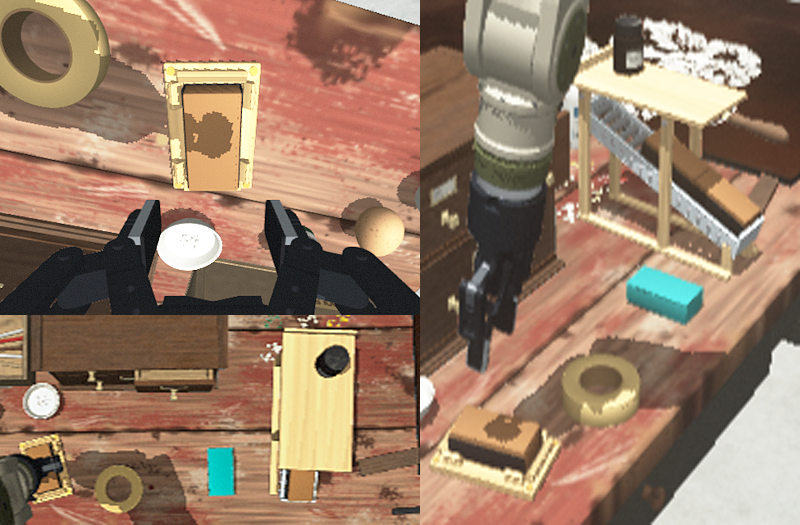

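The block lies flat in the pocket: cork top at 38.0 mm (10 + 28), square within 0.2° and level within 0.05°. The other two blocks are in the lane, with the next one at the stop, and the tape and jar haven't moved.

```bash
python3 -c "
from h import *
print(env.hand_in())"
```

```text
the job is handed in; nothing more can be done
None
```

The job is handed in: the front block sits flat and square in the cradle's pocket, cork up and released; the next block rests against the stop with the third behind it, and the tape and jar are undisturbed.

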